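# Tip the tea tin out of its rack and stand it on the trivet

## Robot

A 6-joint arm with a two-finger parallel gripper is mounted at the origin on a cart in front of the work surface, level with it; the furniture and walls round the work are solid. World frame = base frame: x ahead of the robot, y to its left, z up, the work surface at z = 0. Lengths are in m, angles in degrees, forces in N, time in s.
With the tool pointing down it reaches from about 0.25 to 0.725 m from the base axis. Payload 9.7 kg.
Tool frame: the origin (TCP) lies at the very end of the fingers, on their centre line; the grasp point (between the pads) lies 19 mm behind it; z points along the fingers, y is the line along which they close (so a half turn about z gives the same grasp; the last joint's range is limited). The gripper opens to 85 mm and grips with 20 to 120 N. Pads are 22 mm wide; open, the fingers measure 114 mm over their backs; the gripper's body (76 mm by 85 mm) begins 54 mm behind the grasp point. The pads swing forward as they close: fully open they stand 13 mm farther back than shut.
Start: joints at [-64.973, 4.979, 10.078, 95.1, 0, 90], TCP at [0.233, -0.498, 0.231] pointing down, gripper open.
Joint ranges: [-179.16, 179.16], [-48.56, 103.87], [-65.8, 70.77], [-126.05, 130.52], [-82.76, 87.17], [-180, 180]. Speed limits (degrees/s): [127.2, 127.2, 147.25, 180, 180, 180].

## Interface

Orientations are given as [roll, pitch, yaw] about the fixed x, y, z axes, in that order (R = Rz(yaw) Ry(pitch) Rx(roll)).
In Python, from workcell import bot gives the robot as it stands.
- The arm moves only by the tool arm_command, never from a script. Its argument "series" is a list of rows, each a list of 4 numbers: the shift along the tool's x, y, z in m, then the turn about the tool's z in rad. A call has exactly 5 rows; each row is the pose to reach, as a shift and turn from the pose commanded when the call began, along the tool's axes at that moment; what a row does not reach only later rows make up. A row lasts 1/10 s, in which the tool goes at most 50 mm and 8.59 degrees, less where a joint would pass 70% of its speed; a pose out of reach is approached as far as the arm can. A call with a gripper value outside its range is refused whole. "hand" is the finger opening in m, from 0 to 0.0854, set as the call begins (left out, the last holds). The fingers move at their own pace and stop on an object; "grip_force" is the grip in N (left out, the last holds). Time passes only in rows, so rows that repeat a pose let the fingers close, or fill a call up. It gives the time, the measured TCP pose, the force, the opening and the grip force at its end, in the units of the state.
- bot.get_obs(): the state, without advancing time (a new reading comes with each control period).
- bot.camera(name): name is "scene" or "top" or "wrist"; returns a dict with "color" (384x512x3 uint8, blue, green, red), "camera_matrix" (3x3 intrinsics, pixels), "xyz" and "orientation" of the camera in the world; the wrist camera has in their place "T_tool_cam" (4x4, takes a point from camera to tool coordinates, whose origin is the TCP and whose axes are the flange's). Camera axes: x right, y up, looking along -z (the intrinsics and any distortion apply to the point x, -y, -z); pixel columns grow to the right and rows downward; lengths in m; the calibration is good to about 2 mm. A picture is of the moment at which its call begins: read the wrist's pose just before it. There is no depth.
- bot.job_done(): hands the job in; it is judged then, once.
Trained networks look in the newest picture that a camera, given by its name, has taken for a name from the list of things; names that differ only in an ending like _2 or _b are one class to them, and where a whole thing is asked for, a point or a joint stands for the part that bears it (a point fixed in the world has none). Each returns a list of dicts, best first, with "confidence" (0 to 1); they miss things now and then, are a little off and sometimes report something else, mostly with a low value. They report only what shows in the picture. A call takes as long as a camera call.
- bot.find_in(camera, target): "location" ([column, row] in pixels, amid what is visible of it).
- bot.mark_of(camera, target): "location" ([column, row] in pixels: a listed point, or the origin of a listed thing).
The state is a dict: "time": time; "q": joint angles; "qd": joint speeds; "joint_efforts": joint torques, N m; "ee_pos": TCP position; "tcp_rot": TCP orientation; "wrist_force": force on the tool from outside, world axes, zero at the start; "torque": the same for the moment, N m; "opening": finger opening in m; "grasp_force": force on a finger pad.
Only numpy, scipy, OpenCV 4.12 (cv2) and the standard library are available. Lean on these libraries where they do the work, as an engineer would, in place of code of your own. Each camera call takes 0.05 s, during which the arm holds its last target. There are 200 camera calls.

## Task

The green tea tin with the red lid stands in its rack too tightly to be gripped by its sides. Reach over its top, pull it forward by the top edge at its back until it leans on the steel rest rail at the front of the rack, and let go of it there; then take it by its two broad sides, lift it out and stand it upright in the middle of the round cork trivet. Leave the spice jar standing in the other bay, and do not knock over the tin, the storage jar or the small grinder.

Things in the scene. Friction and masses are not known exactly. Their poses are not given: they have to be found in the camera images.
- rack: Fixed light wooden rack, 140 x 122 x 195 mm, two open-topped bays 52 mm wide centred at y = +29 and -29 mm, x = 0 (tin in one, spice jar in the other, either way round), floor 10 mm up. Origin: underside, middle of the row; x to the rack's back (away from the robot), y to its left, z up. Partitions 6 mm thick, x = -30 to 48 mm, rise to z = 195 mm.
- rack_back_top (a point): Middle of the upper edge of the rack's low back panel (6 mm thick, rack x = 42 to 48 mm, z = 110 mm); axes as the rack's. Above it the back is open, so fingers can reach behind the top of the tin.
- rest_rail (a point): Middle of the steel rest rail, 12 mm thick, along the rack's y at rack x = -81 mm, z = 70 mm, held by two 88 mm high cheeks at the outer sides. A tin pulled forward pivots on its lower front edge; past about 0.4 rad of lean it falls the last 0.2 rad onto the rail by itself and rests there leaning about 0.6 rad to the front; short of that it falls back.
- tin_mid (a point): Centre of the closed green tea tin with red lid (lid fixed), 189 mm tall, 80 mm deep (its x, to its back), 48 mm wide (its y, between the broad sides), 0.2 to 0.37 kg; 94.5 mm above its underside, z along the tin to its lid. Starts upright in a bay, x as the rack's, 2 mm play each side, top 4 mm above the partitions. Leaning on the rail, its upper half is clear in front of the partitions.
- trivet: Fixed round cork trivet lying on the worktop, 140 mm across, 10 mm thick. Origin at the centre of its underside.
- spice_mid (a point): Centre of the spice jar with a green cap, 46 mm across, 106 mm tall, standing in the other bay; the point lies 53 mm above its foot; z up along the jar.
- storage_jar_mid (a point): Tall storage jar with a pale lid, 99 mm across, 150 mm tall, at the back left of the worktop; point half-way up; z along its axis.
- pepper_mill_mid (a point): Small grinder with a grey top, 44 mm across, 90 mm tall, at the left edge of the worktop; point half-way up; z along its axis.

How it is judged (in metres and radians):
On the way:
1. the tin leans forward on the rest rail of the rack, at rest and let go of (angle between tin_mid's own z axis and vertical between 0.42 and 0.8 rad and x of tin_mid in the frame of rack between -0.09 and -0.02 m and z of tin_mid in the frame of rack below 0.13 m and contact force between tea_tin and rack above 0.3 N and linear speed of tea_tin below 0.05 m/s and contact force between each of the arm, the fingers and tea_tin below 0.1 N), for 0.3 s.
At the end, for the whole second after the job is handed in: The tin stands upright (within 0.1 rad) and still on the cork trivet, its centre within 35 mm of the trivet's centre in plan, and the spice jar still stands in its bay (within 40 mm of its start) (angle between tin_mid's own z axis and vertical below 0.1 rad and horizontal distance between tin_mid and trivet below 0.035 m and height (world z) of tin_mid between 0.095 and 0.114 m and contact force between tea_tin and trivet above 0.5 N and linear speed of tea_tin below 0.03 m/s and angle between spice_mid's own z axis and vertical below 0.3 rad and distance of spice_mid from where it was at the start of the episode below 0.04 m); the robot touches nothing.
It fails at once if the tin is knocked or dropped over (leans more than 1 rad) (angle between tin_mid's own z axis and vertical above 1 rad).
It fails at once if the spice jar, storage jar or grinder is knocked over (angle between any of spice_mid, storage_jar_mid, pepper_mill_mid's own z axis and vertical above 0.7 rad).
It also fails if it takes over 58 s, if anything falls off the work surface, if the arm or the gripper's body presses on something with over 40 N, if the wrist force passes 120 N, or if a joint passes its speed limit or range.

## Working session

There is one attempt and no reset: what is moved stays moved. The work goes in short steps, Python scripts to look and compute and a tool call to move; the robot and the scene stay as the last step left them, time stands still between calls to the robot, and variables do not carry over. Pictures are saved under pics/ and viewed, at most 10 in all, crops included, and the job is handed in when it is done.

Besides the shell and the picture viewer there is one more tool, called after ">>>" as name(argument=value, ...), one argument or row to a line, values as JSON. arm_command: Moves the arm, as the interface text tells. Its arguments: {"type":"object","properties":{"series":{"type":"array"},"hand":{"type":"number"},"grip_force":{"type":"number"}},"required":["series"]}

```bash
mkdir -p pics
cat > h.py <<'E'
import numpy as np, cv2
from scipy.spatial.transform import Rotation as R
from workcell import bot
def rot(o):
    o=np.array(o,float)
    if o.shape==(3,3): return o
    if o.size==4: return R.from_quat(o).as_matrix()
    return R.from_euler('xyz',o,degrees=True).as_matrix()
def cam(n):
    s=bot.get_obs(); c=bot.camera(n)
    K=np.array(c['camera_matrix'])
    if n=='wrist':
        T=np.array(c['T_tool_cam']); Rt=rot(s['tcp_rot'])
        p=Rt@T[:3,3]+np.array(s['ee_pos']); Rc=Rt@T[:3,:3]
    else: p=np.array(c['xyz']); Rc=rot(c['orientation'])
    return c,K,p,Rc
def ray(px,K,Rc):
    d=Rc@np.array([(px[0]-K[0,2])/K[0,0],-(px[1]-K[1,2])/K[1,1],-1]); return d/np.linalg.norm(d)
def proj(P,K,p,Rc):
    q=Rc.T@(np.array(P)-p); return [K[0,2]-K[0,0]*q[0]/q[2],K[1,2]+K[1,1]*q[1]/q[2]]
def tri(obs): # list of (px,K,p,Rc)
    A=np.zeros((3,3));b=np.zeros(3)
    for px,K,p,Rc in obs:
        d=ray(px,K,Rc);M=np.eye(3)-np.outer(d,d);A+=M;b+=M@p
    x=np.linalg.solve(A,b); return x,[np.linalg.norm(np.array(proj(x,K,p,Rc))-px) for px,K,p,Rc in obs]
E
python3 - <<'E'
from h import *
s=bot.get_obs(); print({k:np.round(v,3) for k,v in s.items()})
C={}
for n in('scene','top'):
    c=cam(n);C[n]=c;cv2.imwrite(f'pics/{n}0.png',c[0]['color']);print(n,c[2],c[0]['orientation'],{k for k in c[0]},c[1].ravel())
for t in['rack','rack_back_top','rest_rail','tin_mid','trivet','spice_mid','storage_jar_mid','pepper_mill_mid']:
    o=[]
    for n in C:
        m=bot.mark_of(n,t)
        print(t,n,[(np.round(a['location'],1),round(a['confidence'],2)) for a in m[:2]])
        if m:o.append((np.array(m[0]['location']),)+C[n][1:])
    if len(o)==2:
        x,e=tri(o);print('   ',np.round(x,4),np.round(e,1))
E
```

```text
{'time': np.float64(0.0), 'q': array([-6.4974e+01,  5.0140e+00,  1.0033e+01,  9.5099e+01, -1.0000e-03,
        8.9998e+01]), 'qd': array([-0.107, -0.064,  0.117, -0.09 ,  0.011, -0.056]), 'joint_efforts': array([ 0.0000e+00, -5.2039e+01,  4.6481e+01,  1.6000e-02,  0.0000e+00,
       -0.0000e+00]), 'ee_pos': array([ 0.233, -0.498,  0.231]), 'tcp_rot': array([-1.7992e+02,  1.0000e-03,  2.5028e+01]), 'wrist_force': array([ 0.817, -1.098, -0.268]), 'torque': array([0.027, 0.019, 0.011]), 'grasp_force': np.float64(0.0), 'opening': np.float64(0.086)}
scene [ 0.60021013 -0.22065293  0.85772235] [33.28658713  0.59340194 10.90217879] {'orientation', 'camera_matrix', 'color', 'xyz'} [451.8076337    0.         258.38853188   0.         451.8076337
 191.96922201   0.           0.           1.        ]
top [0.35207913 0.29055841 1.10010921] [  8.77702625  -0.91724443 -88.85104089] {'orientation', 'camera_matrix', 'color', 'xyz'} [465.23562271   0.         255.83658833   0.         465.23562271
 185.16001108   0.           0.           1.        ]
rack scene [(array([281.6, 254.2]), 0.71)]
rack to
[... 369 characters left out ...]
0.495  0.1519 0.0604] [3.1 2.6]
tin_mid scene [(array([281.4, 216.9]), 0.89), (array([259.8, 144.2]), 0.51)]
tin_mid top [(array([283.3, 162.8]), 0.95)]
    [0.5553 0.2177 0.102 ] [1.2 1. ]
trivet scene [(array([199.3, 214.1]), 0.71)]
trivet top []
spice_mid scene [(array([292.5, 253.9]), 0.69)]
spice_mid top [(array([267.3, 248.1]), 0.57), (array([305.8, 156.1]), 0.5)]
    [ 0.4788  0.2486 -0.1347] [42.6 39. ]
storage_jar_mid scene [(array([325.8, 139.3]), 0.58)]
storage_jar_mid top [(array([181.6, 137.4]), 0.77)]
    [0.6163 0.4473 0.0762] [0.2 0.2]
pepper_mill_mid scene [(array([258.6, 143.4]), 0.89)]
pepper_mill_mid top [(array([191. , 204.1]), 0.67)]
    [0.4676 0.4221 0.0591] [0.4 0.4]
```

View pics/scene0.png

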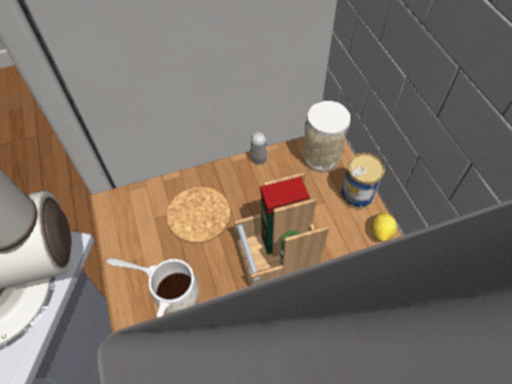

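View pics/top0.png

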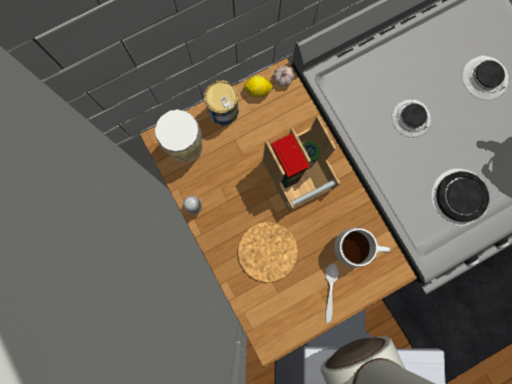

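The scene view shows the red lid at about (285,190), the green cap at (290,240), the trivet at (198,214) and the rail at (247,250). In the top view the lid is at (290,155) and the trivet at (268,252). So the tin is in the left bay. Next I measure the lid corners, the trivet and the rack yaw.

Run:
```python
from h import *
C={n:cam(n) for n in('scene','top')}
lid={};tr={}
for n,c in C.items():
    im=c[0]['color'];hsv=cv2.cvtColor(im,cv2.COLOR_BGR2HSV);h,s,v=cv2.split(hsv)
    m=(((h<6)|(h>174))&(s>170)&(v>110)).astype(np.uint8)
    k,l,st,ce=cv2.connectedComponentsWithStats(m);i=1+np.argmax(st[1:,4])
    cn=max(cv2.findContours((l==i).astype(np.uint8),0,1)[0],key=cv2.contourArea)
    a,b=cv2.minAreaRect(cn),cv2.approxPolyDP(cn,4,True)[:,0]
    print(n,'lid',st[i],ce[i].round(1),'poly',b.tolist())
    lid[n]=(ce[i],)+c[1:]
    P=[]
    for q in b:
        d=ray(q+.5,c[1],c[3]);P.append((c[2]+d*(.199-c[2][2])/d[2])[:2])
    print(np.round(P,4).tolist())
    # trivet
    g=(198,214) if n=='scene' else (268,252)
    m2=((h>8)&(h<22)&(s>100)&(v>150)).astype(np.uint8)*0
    t=bot.find_in(n,'trivet');print('trivet find',[(np.round(a['location'],1),round(a['confidence'],2)) for a in t[:2]])
    if t: tr[n]=(np.array(t[0]['location']),)+c[1:]
    for tt in['rest_rail','rack_back_top','rack','spice_mid']:
        mm=bot.mark_of(n,tt)
        if mm:
            hz={'rest_rail':.07,'rack_back_top':.11,'rack':0,'spice_mid':.063}[tt];d=ray(mm[0]['location'],c[1],c[3]);print(tt,(c[2]+d*(hz-c[2][2])/d[2]).round(4),round(mm[0]['confidence'],2))
print('lid c',tri(list(lid.values())))
print('trivet',tri(list(tr.values())) if len(tr)==2 else tr.keys())
for n in tr:
    q,K,p,Rc=tr[n];d=ray(q,K,Rc);print(n,'trivet@z.01',(p+d*(.01-p[2])/d[2]).round(4))
ims=[cv2.resize(C['scene'][0]['color'][140:300,150:350],(400,320),interpolation=2),cv2.resize(C['top'][0]['color'][110:290,225:350],(400,576),interpolation=2)]
o=np.zeros((576,800,3),np.uint8);o[:320,:400]=ims[0];o[:,400:]=ims[1];cv2.imwrite('pics/crop.png',o)
```

```text
scene lid [261 177  48  32 976] [284.3 192.4] poly [[301, 178], [262, 186], [268, 208], [308, 197]]
[[0.5816, 0.2448], [0.5166, 0.2154], [0.535, 0.1728], [0.599, 0.2073]]
trivet find [(array([198., 213.]), 0.62)]
rest_rail [0.4992 0.1527 0.07  ] 0.57
rack_back_top [0.6071 0.2049 0.11  ] 0.75
rack [0.566  0.1807 0.    ] 0.93
spice_mid [0.5859 0.1609 0.063 ] 0.64
top lid [272 133  37  43 887] [290.  154.5] poly [[291, 133], [272, 143], [287, 175], [308, 167]]
[[0.5974, 0.2098], [0.576, 0.2475], [0.5121, 0.217], [0.5291, 0.1756]]
trivet find [(array([268.9, 248.2]), 0.72)]
rest_rail [0.4961 0.1509 0.07  ] 0.67
rack_back_top [0.6106 0.2118 0.11  ] 0.57
rack [0.559  0.1866 0.    ] 0.66
spice_mid [0.5884 0.1666 0.063 ] 0.56
lid c (array([0.5556098 , 0.21216763, 0.19552407]), [np.float64(0.2242357903630595), np.float64(0.19709585583417713)])
trivet (array([0.37125049, 0.24262512, 0.01830025]), [np.float64(0.9444549619976081), np.float64(0.884493543577124)])
scene trivet@z.01 [0.3672 0.2463 0.01  ]
top trivet@z.01 [0.3732 0.2432 0.01  ]
```

View pics/crop.png

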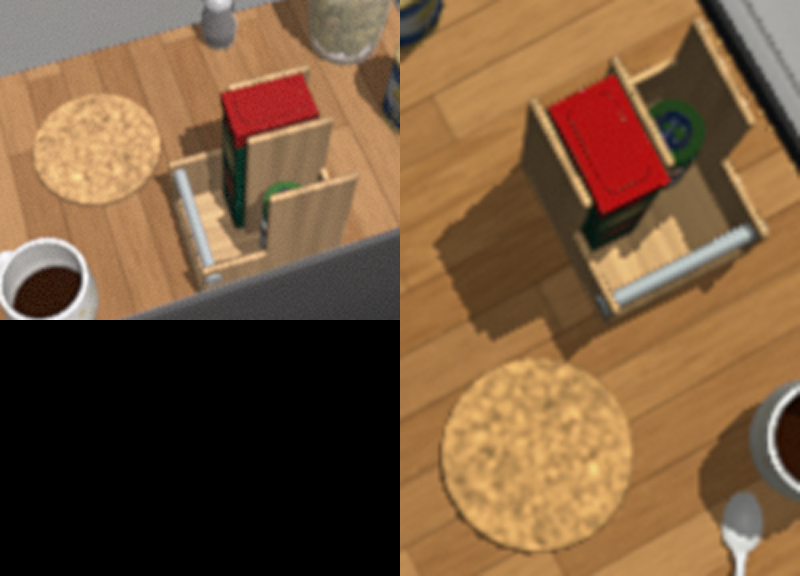

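The views agree: lid centre is about (0.556, 0.212), top at z ≈ 0.197, rack yaw about 26°, trivet about (0.366, 0.246). I raise the tool, shut the fingers and travel.

>>> arm_command(
  series=[
    [0.02, -0.01, -0.03, -0.005],
    [0.05, -0.03, -0.06, -0.01],
    [0.08, -0.05, -0.09, -0.02],
    [0.11, -0.08, -0.1, -0.02],
    [0.14, -0.11, -0.1, -0.02],
  ],
  hand=0,
)

```text
time: 2.0
ee_pos: [0.3137, -0.3385, 0.3331]
tcp_rot: [179.8, -0.1, 26.1]
wrist_force: [0.4, -0.1, -0.3]
opening: 0.0121
grasp_force: 0.0
```

>>> arm_command(
  series=[
    [0.032, -0.025, 0, 0],
    [0.064, -0.05, 0, 0],
    [0.096, -0.075, 0, 0],
    [0.128, -0.1, 0, 0],
    [0.16, -0.125, 0, 0],
  ],
)

```text
time: 2.5
ee_pos: [0.4018, -0.1551, 0.3315]
tcp_rot: [180.0, -0.0, 26.2]
wrist_force: [0.5, -0.3, 0.3]
opening: -0.0001
grasp_force: 0.0
```

>>> arm_command(
  series=[
    [0.032, -0.025, 0, 0],
    [0.064, -0.05, 0, 0],
    [0.096, -0.075, 0, 0],
    [0.128, -0.1, 0, 0],
    [0.16, -0.125, 0, 0],
  ],
)

```text
time: 3.0
ee_pos: [0.4904, 0.0278, 0.3315]
tcp_rot: [180.0, -0.0, 26.2]
wrist_force: [-0.2, -0.8, 0.9]
opening: 0.0
grasp_force: 0.0
```

>>> arm_command(
  series=[
    [0.02, -0.025, 0, 0],
    [0.04, -0.05, 0, 0],
    [0.06, -0.075, 0, 0],
    [0.08, -0.1, 0, 0],
    [0.08, -0.1, 0, 0],
  ],
)

```text
time: 3.5
ee_pos: [0.518, 0.1541, 0.3303]
tcp_rot: [-180.0, 0.1, 26.3]
wrist_force: [-0.2, 0.1, 0.9]
opening: -0.0001
grasp_force: 0.0
```

Run:
```python
from h import *
c=cam('wrist');im=c[0]['color'].copy();s=bot.get_obs();print(np.round(s['ee_pos'],4),np.round(s['tcp_rot'],2),c[2].round(3))
hsv=cv2.cvtColor(im,cv2.COLOR_BGR2HSV);h,sa,v=cv2.split(hsv)
m=(((h<6)|(h>174))&(sa>170)&(v>90)).astype(np.uint8)
cn=max(cv2.findContours(m,0,1)[0],key=cv2.contourArea);b=cv2.approxPolyDP(cn,5,True)[:,0]
for q in b:
    d=ray(q,c[1],c[3]);print(q,(c[2]+d*(.199-c[2][2])/d[2]).round(4))
for t in('tin_mid','trivet','rack_back_top','spice_mid'):print(t,[(np.round(a['location'],1),round(a['confidence'],2)) for a in bot.mark_of('wrist',t)[:1]])
cv2.imwrite('pics/w1.png',im)
```

```text
[0.5177 0.1526 0.3306] [-1.7999e+02  6.0000e-02  2.6320e+01] [0.593 0.191 0.474]
[236  59] [0.5998 0.2111 0.199 ]
[177  62] [0.5777 0.2509 0.199 ]
[186 157] [0.5117 0.2162 0.199 ]
[240 156] [0.5327 0.1758 0.199 ]
tin_mid []
trivet [(array([153.7, 202.6]), 0.84)]
rack_back_top [(array([246.4,  53.7]), 0.95)]
spice_mid []
```

View pics/w1.png

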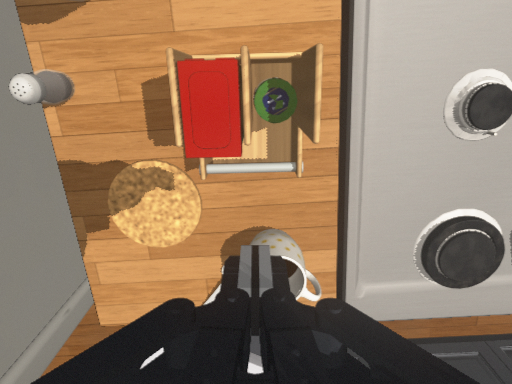

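The wrist view shows the lid at (177–240, 58–157), the rail at row 168, the spice cap at (274,100) and the trivet at (155,203). Tin yaw is about 27.4°. I move behind the tin, then go down.

>>> arm_command(
  series=[
    [0.03, -0.01, 0, -0.018],
    [0.06, -0.02, 0, -0.018],
    [0.09, -0.03, 0, -0.018],
    [0.115, -0.038, 0, -0.018],
    [0.123, -0.038, 0, -0.018],
  ],
)

```text
time: 4.25
ee_pos: [0.6126, 0.24, 0.3299]
tcp_rot: [-180.0, 0.1, 27.2]
wrist_force: [-0.2, -0.5, -0.7]
opening: -0.0002
grasp_force: 0.0
```

>>> arm_command(
  series=[
    [0, 0, 0.025, 0],
    [0, 0, 0.05, 0],
    [0, 0, 0.075, 0],
    [0, 0, 0.1, 0],
    [0, 0, 0.115, 0],
  ],
)

```text
time: 4.75
ee_pos: [0.6109, 0.238, 0.2145]
tcp_rot: [-180.0, 0.1, 27.1]
wrist_force: [-0.6, -0.6, 0.2]
opening: -0.0002
grasp_force: 0.0
```

>>> arm_command(
  series=[
    [0, 0, 0.01, 0],
    [0, 0, 0.02, 0],
    [0, 0, 0.03, 0],
    [0, 0, 0.04, 0],
    [0, 0, 0.04, 0],
  ],
)

```text
time: 5.25
ee_pos: [0.6109, 0.2392, 0.1748]
tcp_rot: [-180.0, 0.1, 27.2]
wrist_force: [-0.4, -0.5, -0.5]
opening: 0.0001
grasp_force: 0.0
```

>>> arm_command(
  series=[
    [-0.007, 0, 0, 0],
    [-0.014, 0, 0, 0],
    [-0.021, 0, 0, 0],
    [-0.028, 0, 0, 0],
    [-0.028, 0, 0, 0],
  ],
)

```text
time: 5.75
ee_pos: [0.5856, 0.2263, 0.177]
tcp_rot: [180.0, -0.0, 27.2]
wrist_force: [0.6, 0.4, 0.6]
opening: -0.0
grasp_force: 0.2
```

>>> arm_command(
  series=[
    [-0.006, 0, 0, 0],
    [-0.012, 0, 0, 0],
    [-0.018, 0, 0, 0],
    [-0.024, 0, 0, 0],
    [-0.03, 0, 0, 0],
  ],
)

```text
time: 6.25
ee_pos: [0.5591, 0.2127, 0.1763]
tcp_rot: [-180.0, 0.0, 27.2]
wrist_force: [-0.1, 0.2, 0.4]
opening: 0.0005
grasp_force: 0.1
```

>>> arm_command(
  series=[
    [-0.005, 0, 0, 0],
    [-0.01, 0, 0, 0],
    [-0.015, 0, 0, 0],
    [-0.02, 0, 0, 0],
    [-0.02, 0, 0, 0],
  ],
)

```text
time: 6.75
ee_pos: [0.5414, 0.2035, 0.1764]
tcp_rot: [-180.0, -0.0, 27.2]
wrist_force: [0.9, -0.3, -0.1]
opening: -0.0004
grasp_force: 0.0
```

Run:
```python
from h import *
o=np.zeros((384,800,3),np.uint8)
for i,n in enumerate(('wrist','top')):
    c=cam(n)
    im=c[0]['color']
    o[:,400*i:400*i+400]= im[:,50:450] if i==0 else cv2.resize(im[90:282,200:400],(400,384))
print(bot.get_obs()['ee_pos'])
cv2.imwrite('pics/p2.png',o)
```

```text
[0.54183666 0.20377397 0.17633977]
```

View pics/p2.png

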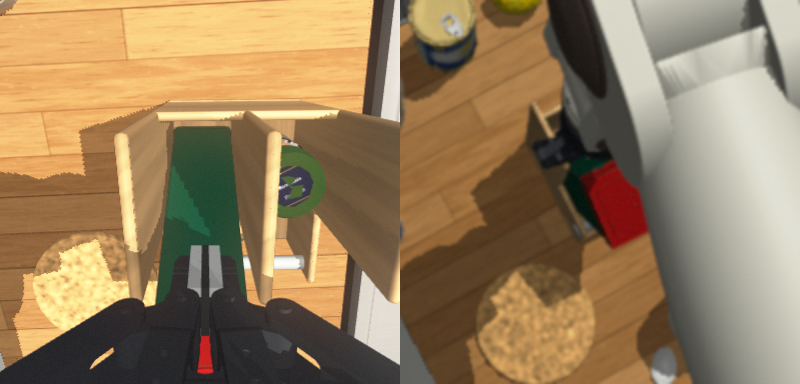

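The wrist view shows the tin's back face leaning forward, with the lid past the fingers. In the top view the red lid is near the rail, so it seems to have tipped. I back off, rise and check.

>>> arm_command(
  series=[
    [0.01, 0, -0.005, 0],
    [0.02, 0, -0.02, 0],
    [0.02, 0, -0.05, 0],
    [0.02, 0, -0.08, 0],
    [0.02, 0, -0.11, 0],
  ],
)

```text
time: 7.35
ee_pos: [0.5597, 0.213, 0.2872]
tcp_rot: [-180.0, 0.0, 27.2]
wrist_force: [0.4, 0.2, -0.3]
opening: 0.0002
grasp_force: 0.0
```

>>> arm_command(
  series=[
    [-0.02, 0, -0.02, 0],
    [-0.05, 0, -0.04, 0],
    [-0.08, 0, -0.05, 0],
    [-0.11, 0, -0.05, 0],
    [-0.11, 0, -0.05, 0],
  ],
  hand=0.085,
)

```text
time: 7.85
ee_pos: [0.4598, 0.1616, 0.3382]
tcp_rot: [180.0, -0.1, 27.2]
wrist_force: [-0.4, 0.2, 0.9]
opening: 0.0725
grasp_force: 0.0
```

```bash
cat > lid.py <<'E'
from h import *
def lidpoly(c):
    h,sa,v=cv2.split(cv2.cvtColor(c[0]['color'],cv2.COLOR_BGR2HSV))
    m=(((h<6)|(h>174))&(sa>150)&(v>60)).astype(np.uint8)
    cn=max(cv2.findContours(m,0,1)[0],key=cv2.contourArea);return cv2.approxPolyDP(cn,5,True)[:,0]
E
python3 - <<'E'
from lid import *
C={n:cam(n) for n in('wrist','scene','top')}
print(bot.get_obs()['ee_pos'])
for t in('tin_mid','trivet','rest_rail','spice_mid'):
    o=[]
    for n in C:
        m=bot.mark_of(n,t)
        if m:
            o.append((np.array(m[0]['location']),)+C[n][1:]);print(t,n,np.round(m[0]['location'],1),round(m[0]['confidence'],2))
            if t=='trivet':
                q,K,p,Rc=o[-1];d=ray(q,K,Rc);print('   z0',(p-d*p[2]/d[2]).round(4))
    if len(o)>1:x,e=tri(o);print('  ',x.round(4),np.round(e,1))
for n in C:print(n,lidpoly(C[n]).tolist())
o=np.zeros((384,800,3),np.uint8)
o[:,:400]=C['wrist'][0]['color'][:,50:450];o[:,400:]=cv2.resize(C['scene'][0]['color'][120:312,150:350],(400,384))
cv2.imwrite('pics/p3.png',o)
E
```

```text
[0.46221883 0.16279453 0.33625519]
tin_mid scene [253.9 222. ] 0.82
tin_mid top [296.5 183.5] 0.74
   [0.5074 0.1896 0.1156] [1.4 1.3]
trivet wrist [172.2 170.4] 0.76
   z0 [0.3643 0.2518 0.    ]
trivet scene [199.7 211.6] 0.65
   z0 [0.3672 0.256  0.    ]
trivet top [267.5 249.5] 0.67
   z0 [0.3703 0.246  0.    ]
   [0.3704 0.2481 0.0153] [1.5 0.5 0.7]
rest_rail wrist [277.4 125. ] 0.74
rest_rail scene [247.2 250.1] 0.97
   [0.4993 0.1514 0.0679] [0.9 0.6]
spice_mid scene [292.7 252.2] 0.48
spice_mid top [305.7 154.6] 0.65
   [0.5852 0.1649 0.0644] [0.1 0.1]
wrist [[226, 127], [231, 197], [276, 197], [279, 127]]
scene [[246, 192], [239, 189], [208, 210], [214, 231], [253, 213]]
top [[325, 203], [305, 210], [309, 221], [328, 212]]
```

View pics/p3.png

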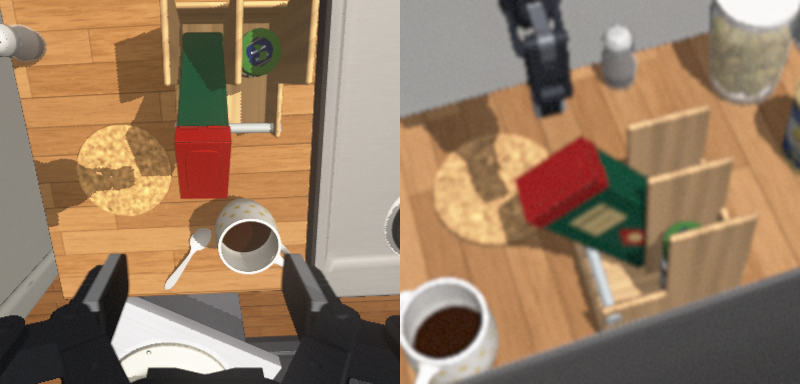

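The wrist view shows the tin leaning on the rail, with the lid's back edge at row 127 and columns 226–279 of the full image. The scene view agrees. Quick check of its centre line before the grip.

Run:
```python
from lid import *
C=cam('wrist');s=bot.get_obs();p=np.array(s['ee_pos'][:2]);print(p,s['tcp_rot'],s['opening'])
a=np.radians(27.3);X=np.array([np.cos(a),np.sin(a)]);Y=np.array([-X[1],X[0]]);c0=np.array([.5555,.213])
b=lidpoly(C);b=sorted(b.tolist(),key=lambda q:q[1])
for z,qs in((.211,b[:2]),(.166,b[-2:])):
    for q in qs:
        d=ray(q,C[1],C[3]);w=(C[2]+d*(z-C[2][2])/d[2])[:2];print(q,w.round(4),'rackx',(X@(w-c0)).round(4),'lat',(Y@(w-c0)).round(4))
g=c0-.095*X
print('goal',g,'tool dx',X@(g-p),'dy',-Y@(g-p))
```

```text
[0.46184825 0.16264851] [-1.79998748e+02 -4.67080333e-04  2.72029669e+01] 0.08523395300914624
[226, 130] [0.4916 0.2043] rackx -0.0608 lat 0.0216
[279, 130] [0.511  0.1664] rackx -0.0609 lat -0.021
[231, 200] [0.4234 0.1703] rackx -0.137 lat 0.0226
[276, 200] [0.444 0.13 ] rackx -0.1371 lat -0.0226
goal [0.47108136 0.16942829] tool dx 0.01131424755711175 dy -0.0017898643740125765
```

>>> arm_command(
  series=[
    [0.016, 0, 0.03, 0],
    [0.016, 0, 0.06, 0],
    [0.016, 0, 0.09, 0],
    [0.016, 0, 0.11, 0],
    [0.016, 0, 0.12, 0],
  ],
  hand=0.085,
)

```text
time: 9.15
ee_pos: [0.4754, 0.1697, 0.2144]
tcp_rot: [-180.0, 0.1, 27.2]
wrist_force: [-0.4, -0.2, 0.2]
opening: 0.0851
grasp_force: 0.0
```

>>> arm_command(
  series=[
    [0, 0, 0.015, 0],
    [0, 0, 0.03, 0],
    [0, 0, 0.045, 0],
    [0, 0, 0.06, 0],
    [0, 0, 0.06, 0],
  ],
)

```text
time: 9.65
ee_pos: [0.4754, 0.1697, 0.1547]
tcp_rot: [-180.0, 0.1, 27.2]
wrist_force: [0.1, 0.3, 0.5]
opening: 0.085
grasp_force: 0.0
```

>>> arm_command(
  series=[
    [0, 0, 0, 0],
    [0, 0, 0, 0],
    [0, 0, 0, 0],
    [0, 0, 0, 0],
    [0, 0, 0, 0],
  ],
  hand=0.03,
  grip_force=30,
)

```text
time: 10.15
ee_pos: [0.4764, 0.1701, 0.1572]
tcp_rot: [180.0, -0.1, 27.2]
wrist_force: [-1.2, 0.0, 5.5]
opening: 0.0466
grasp_force: 33.9
```

>>> arm_command(
  series=[
    [0, 0, -0.01, 0],
    [0, 0, -0.02, 0],
    [0, 0, -0.035, 0],
    [0, 0, -0.05, 0],
    [0, 0, -0.065, 0],
  ],
)

```text
time: 10.65
ee_pos: [0.476, 0.1699, 0.2224]
tcp_rot: [180.0, 0.0, 27.2]
wrist_force: [-0.1, 0.9, -2.0]
opening: 0.0467
grasp_force: 33.2
```

>>> arm_command(
  series=[
    [0, 0, -0.02, 0],
    [0, 0, -0.04, 0],
    [0, 0, -0.06, 0],
    [0, 0, -0.08, 0],
    [0, 0, -0.09, 0],
  ],
)

```text
time: 11.15
ee_pos: [0.4762, 0.17, 0.3134]
tcp_rot: [180.0, -0.1, 27.2]
wrist_force: [0.5, -0.2, -2.6]
opening: 0.0464
grasp_force: 33.2
```

Run:
```python
from lid import *
C={n:cam(n) for n in('wrist','scene','top')}
s=bot.get_obs();print(s['ee_pos'],s['grasp_force'],s['opening'],s['wrist_force'])
o=[]
for n in C:
    m=bot.mark_of(n,'tin_mid')
    if m:o.append((np.array(m[0]['location']),)+C[n][1:])
if len(o)>1:x,e=tri(o);print('tin',x.round(4),np.round(e,1))
o=np.zeros((384,800,3),np.uint8)
o[:,:400]=C['wrist'][0]['color'][:,50:450];o[:,400:]=cv2.resize(C['scene'][0]['color'][120:312,150:350],(400,384))
cv2.imwrite('pics/p4.png',o)
```

```text
[0.47627747 0.17004374 0.31143475] 33.227904572559055 0.04671186942587824 [ 0.21165442 -0.03262121 -1.85289398]
tin [0.4982 0.2006 0.2822] [53.  12.   6.4]
```

View pics/p4.png

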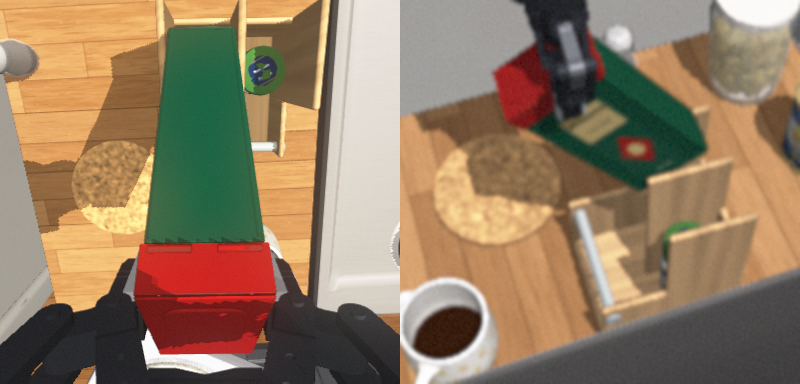

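The wrist and scene views show the tin held near its lid, clear of the rail, still leaning about 0.6 rad. I lift a bit more, then move forward, then sideways over the trivet, and ease the grip.

>>> arm_command(
  series=[
    [-0.01, 0, -0.02, 0],
    [-0.02, 0, -0.04, 0],
    [-0.035, 0, -0.055, 0],
    [-0.05, 0, -0.055, 0],
    [-0.06, 0, -0.055, 0],
  ],
)

```text
time: 11.95
ee_pos: [0.422, 0.1422, 0.3661]
tcp_rot: [-180.0, 0.0, 27.2]
wrist_force: [-0.4, 0.4, -2.8]
opening: 0.047
grasp_force: 33.2
```

>>> arm_command(
  series=[
    [0, -0.015, 0, 0],
    [0, -0.04, 0, 0],
    [0, -0.065, 0, 0],
    [0, -0.09, 0, 0],
    [0, -0.11, 0, 0],
  ],
)

```text
time: 12.45
ee_pos: [0.384, 0.2191, 0.3657]
tcp_rot: [-178.9, 0.1, 29.1]
wrist_force: [0.6, -1.0, -2.0]
opening: 0.0465
grasp_force: 33.4
```

>>> arm_command(
  series=[
    [0, -0.01, 0.01, 0],
    [0, -0.01, 0.03, 0],
    [0, -0.01, 0.05, 0],
    [0, -0.01, 0.07, 0],
    [0, -0.01, 0.07, 0],
  ],
  grip_force=20,
)

```text
time: 12.95
ee_pos: [0.3816, 0.2219, 0.2934]
tcp_rot: [-178.7, 0.3, 29.4]
wrist_force: [-0.3, -0.2, -1.5]
opening: 0.0467
grasp_force: 33.3
```

Run:
```python
from lid import *
C={n:cam(n) for n in('wrist','scene','top')}
s=bot.get_obs();print(s['ee_pos'],s['grasp_force'],s['opening'],s['wrist_force'],s['torque'])
for t in('tin_mid','trivet'):
  for n in C:
    m=bot.mark_of(n,t)
    print(t,n,[(np.round(a['location'],1),round(a['confidence'],2)) for a in m[:2]])
o=np.zeros((384,800,3),np.uint8)
o[:,:400]=C['wrist'][0]['color'][:,50:450];o[:,400:]=cv2.resize(C['scene'][0]['color'][120:312,150:350],(400,384))
cv2.imwrite('pics/p5.png',o)
```

```text
[0.38226661 0.22255197 0.29707938] 33.312520679610316 0.046637122259467596 [-0.51132242  0.33231541 -1.94409354] [-0.08281929  0.06971891 -0.00695272]
tin_mid wrist []
tin_mid scene [(array([203.1, 145.1]), 0.68)]
tin_mid top []
trivet wrist []
trivet scene [(array([196.5, 214. ]), 0.93)]
trivet top [(array([269.3, 248.7]), 0.97)]
```

View pics/p5.png

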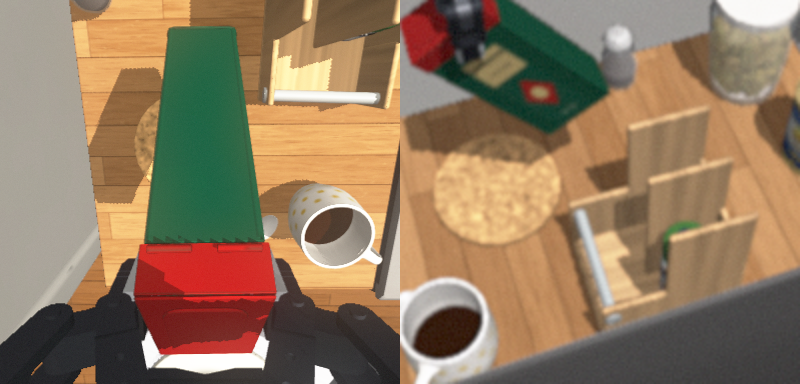

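The tool is about 2° and 20 mm off its target. Something is limiting the arm, so I check the joints.

Run:
```python
from h import *
s=bot.get_obs()
for k in('q','qd','joint_efforts','ee_pos','tcp_rot'):print(k,np.round(s[k],3))
c=cam('top');cv2.imwrite('pics/t6.png',c[0]['color'])
```

```text
q [ 29.381  -7.622   5.138 102.735   1.345 179.943]
qd [ 0.032 -0.057 -0.336  0.107  0.012  0.126]
joint_efforts [-4.5000e-02 -3.7836e+01  4.6409e+01 -8.5000e-02  9.6000e-02 -2.0000e-03]
ee_pos [0.382 0.223 0.297]
tcp_rot [-1.78655e+02 -2.60000e-02  2.94370e+01]
```

View pics/t6.png

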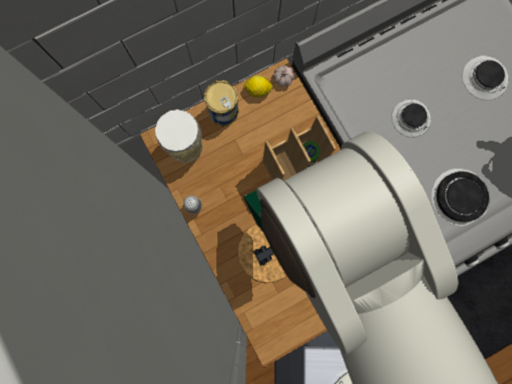

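Joint 6 sits at its 180° limit. A yaw slightly larger than joint 1 cures it and makes tool x radial. The top view shows the gripper over the trivet at (265,255), with no contact.

>>> arm_command(
  series=[
    [-0.01, 0, 0, -0.04],
    [-0.02, 0, 0, -0.08],
    [-0.03, 0, 0, -0.12],
    [-0.04, 0, 0, -0.14],
    [-0.04, 0, 0, -0.14],
  ],
)

```text
time: 13.95
ee_pos: [0.3466, 0.2028, 0.297]
tcp_rot: [-178.7, -0.2, 37.5]
wrist_force: [-0.5, -0.1, -2.1]
opening: 0.0464
grasp_force: 33.3
```

>>> arm_command(
  series=[
    [-0.012, -0.006, 0.02, 0],
    [-0.025, -0.012, 0.045, 0],
    [-0.037, -0.018, 0.07, 0],
    [-0.049, -0.0235, 0.095, 0],
    [-0.049, -0.0235, 0.11, 0],
  ],
  hand=0.03,
  grip_force=20,
)

```text
time: 14.45
ee_pos: [0.2916, 0.1939, 0.1854]
tcp_rot: [-178.7, -0.1, 37.4]
wrist_force: [-0.6, 0.3, -2.9]
opening: 0.0468
grasp_force: 32.9
```

Run:
```python
from lid import *
C={n:cam(n) for n in('scene','top')}
s=bot.get_obs();print(s['ee_pos'],s['grasp_force'],s['wrist_force'])
o=np.zeros((384,800,3),np.uint8)
o[:,400:]=cv2.resize(C['top'][0]['color'][160:352,180:380],(400,384));o[:,:400]=cv2.resize(C['scene'][0]['color'][120:312,120:320],(400,384))
cv2.imwrite('pics/p7.png',o)
```

```text
[0.2920893  0.19397415 0.18529301] 32.916634689609054 [ 0.1564691   0.52465372 -3.2020276 ]
```

View pics/p7.png

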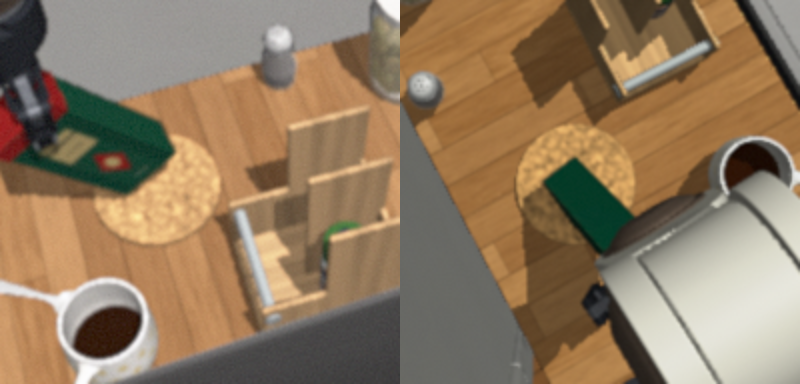

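The tin is still leaning with its foot over the middle of the trivet, and the view limit is reached, so from here I work by numbers. I lower until contact.

>>> arm_command(
  series=[
    [0, 0, 0.006, 0],
    [0, 0, 0.012, 0],
    [0, 0, 0.018, 0],
    [0, 0, 0.024, 0],
    [0, 0, 0.024, 0],
  ],
)

```text
time: 15.05
ee_pos: [0.2923, 0.1946, 0.1622]
tcp_rot: [-178.7, -0.1, 37.5]
wrist_force: [0.1, -0.2, -2.1]
opening: 0.0469
grasp_force: 32.9
```

>>> arm_command(
  series=[
    [0, 0, 0.002, 0],
    [0, 0, 0.004, 0],
    [0, 0, 0.006, 0],
    [0, 0, 0.008, 0],
    [0, 0, 0.008, 0],
  ],
)

```text
time: 15.55
ee_pos: [0.2926, 0.195, 0.1571]
tcp_rot: [-178.7, -0.3, 37.5]
wrist_force: [-5.1, -3.6, 16.9]
opening: 0.0467
grasp_force: 34.7
```

>>> arm_command(
  series=[
    [0.006, 0, -0.0015, 0],
    [0.012, 0, -0.003, 0],
    [0.018, 0, -0.0045, 0],
    [0.024, 0, -0.0055, 0],
    [0.024, 0, -0.0055, 0],
  ],
)

```text
time: 16.05
ee_pos: [0.3119, 0.2102, 0.1622]
tcp_rot: [-178.6, -0.3, 37.5]
wrist_force: [-4.5, -0.4, 11.9]
opening: 0.0467
grasp_force: 33.7
```

```bash
cat > tilt.py <<'E'
from lid import *
C={n:cam(n) for n in('scene','top')}
s=bot.get_obs();print('ee',np.round(s['ee_pos'],4),'F',np.round(s['wrist_force'],1),'T',np.round(s['torque'],2),s['grasp_force'],s['opening'])
# green body outline per view, projected extent
for n,c in C.items():
    h,sa,v=cv2.split(cv2.cvtColor(c[0]['color'],cv2.COLOR_BGR2HSV))
    m=((h>60)&(h<95)&(sa>120)&(v>20)).astype(np.uint8)
    m=cv2.morphologyEx(m,cv2.MORPH_OPEN,np.ones((3,3)))
    k,l,st,ce=cv2.connectedComponentsWithStats(m)
    for i in np.argsort(-st[1:,4])[:2]+1:
        cn=max(cv2.findContours((l==i).astype(np.uint8),0,1)[0],key=cv2.contourArea)
        print(n,st[i].tolist(),ce[i].round(1),cv2.approxPolyDP(cn,3,True)[:,0].tolist())
    print('  marks',[(np.round(a['location'],1).tolist(),round(a['confidence'],2)) for a in bot.mark_of(n,'tin_mid')[:2]])
E
python3 tilt.py
```

```text
ee [0.3118 0.21   0.1622] F [-4.3 -0.5 11.2] T [0.18 0.95 0.09] 33.61430796794593 0.04663167451477756
scene [167, 170, 43, 41, 805] [188.5 191.2] [[171, 170], [167, 185], [181, 193], [179, 199], [190, 200], [193, 209], [209, 205], [203, 190]]
scene [144, 196, 49, 26, 377] [169.6 209.5] [[144, 199], [181, 220], [192, 217], [191, 212], [177, 212], [174, 202], [164, 207], [151, 196]]
  marks []
top [252, 239, 30, 32, 562] [266.2 253.6] [[263, 239], [252, 251], [270, 270], [281, 253]]
  marks [([277.1, 270.3], 0.88)]
```

```bash
cat > fit.py <<'E'
from lid import *
import sys
from scipy.optimize import least_squares
# args: json list of [cam,u,v,ix,iy,iz]: corner signs (ix +1=back, iy +1=left, iz -1=bottom)
import json
obs=json.loads(sys.argv[1]);s=bot.get_obs()
a=np.radians(s['tcp_rot'][2]);X=np.array([np.cos(a),np.sin(a),0]);Y=np.array([-X[1],X[0],0]);Z=np.array([0,0,1.])
C={n:cam(n) for n in {o[0] for o in obs}}
def corner(q,ix,iy,iz):
    th=q[3];tx=np.cos(th)*X+np.sin(th)*Z;tz=-np.sin(th)*X+np.cos(th)*Z
    return q[:3]+.04*ix*tx+.024*iy*Y+.0945*iz*tz
f=lambda q:np.concatenate([np.array(proj(corner(q,*o[3:]),*C[o[0]][1:]))-o[1:3] for o in obs])
r=least_squares(f,[.35,.23,.11,.4],loss='soft_l1')
q=r.x;t=np.array([.367,.248,0])
print('ctr',q[:3].round(4),'lean',q[3].round(3),'res',f(q).round(1),'front edge',corner(q,-1,0,-1).round(4),'ctr-trivet',[(q[:3]-t)@X,(q[:3]-t)@Y])
E
python3 fit.py '[["top",263,239,1,-1,-1],["top",252,251,1,1,-1],["scene",209,205,1,-1,-1],["scene",203,190,1,1,-1],["scene",192,217,-1,-1,-1]]'
```

```text
ctr [0.3012 0.215  0.0635] lean 0.893 res [ 0.9 -0.4 -5.1  0.2  0.9  0.1 -1.7 -1.5  0.  11.5] front edge [ 0.3397  0.2445 -0.0269] ctr-trivet [np.float64(-0.07234110582914871), np.float64(0.01383565686441976)]
```

```bash
sed -i "s/^r=least/g=f\nh_=lambda q:np.concatenate([g(q),[(corner(q,-1,0,-1)[2]-.01)*500]])\nr=least/; s/least_squares(f,/least_squares(h_,/" fit.py
python3 fit.py '[["top",263,239,1,-1,-1],["top",252,251,1,1,-1],["scene",209,205,1,-1,-1],["scene",203,190,1,1,-1],["scene",181,220,-1,-1,-1]]'
python3 fit.py '[["top",263,239,1,-1,-1],["top",252,251,1,1,-1],["scene",209,205,1,-1,-1],["scene",203,190,1,1,-1]]'
```

```text
ctr [0.3279 0.2359 0.112 ] lean 0.3 res [ 0.4 -0.7 -5.6 -0.2  1.5  0.2 -1.1 -1.4 -2.1  4.7] front edge [0.3197 0.2296 0.0099] ctr-trivet [np.float64(-0.038419009520184254), np.float64(0.014164374470577742)]
ctr [0.3274 0.2341 0.1121] lean 0.296 res [ 1.3 -0.4 -4.7  0.2  0.9  1.  -1.7 -0.7] front edge [0.3189 0.2276 0.01  ] ctr-trivet [np.float64(-0.03990753923767796), np.float64(0.013080796723354007)]
```

>>> arm_command(
  series=[
    [0.006, 0, -0.001, 0],
    [0.012, 0, -0.002, 0],
    [0.018, 0, -0.0025, 0],
    [0.024, 0, -0.0025, 0],
    [0.03, 0, -0.0025, 0],
  ],
)

```text
time: 17.05
ee_pos: [0.3356, 0.2282, 0.1644]
tcp_rot: [-178.6, -0.3, 37.5]
wrist_force: [-3.0, 0.8, 9.1]
opening: 0.0466
grasp_force: 33.6
```

```bash
python3 tilt.py
```

```text
ee [0.3359 0.2285 0.1644] F [-1.9  0.9  8.4] T [0.2  0.73 0.04] 33.70800353586674 0.0467049771799265
scene [182, 173, 31, 39, 535] [196.7 192.8] [[182, 176], [190, 190], [186, 197], [197, 200], [197, 209], [211, 207], [209, 198], [190, 174]]
scene [155, 190, 41, 31, 381] [175.5 206.6] [[155, 192], [184, 220], [195, 216], [194, 212], [180, 208], [181, 200], [172, 203], [161, 190]]
  marks [([177.7, 188.3], 0.61)]
top [250, 237, 16, 13, 92] [257.6 243. ] [[265, 238], [250, 248]]
  marks [([192.7, 202.5], 0.35)]
```

>>> arm_command(
  series=[
    [0.006, 0, 0, 0],
    [0.012, 0, 0.0005, 0],
    [0.018, 0, 0.001, 0],
    [0.024, 0, 0.0015, 0],
    [0.03, 0, 0.0025, 0],
  ],
)

```text
time: 17.75
ee_pos: [0.3595, 0.2466, 0.1618]
tcp_rot: [-178.6, -0.3, 37.5]
wrist_force: [-1.8, 0.7, 6.2]
opening: 0.0468
grasp_force: 33.6
```

```bash
python3 tilt.py
```

```text
ee [0.3598 0.2468 0.1617] F [-0.8  1.2  6.4] T [ 0.37  0.58 -0.07] 33.706534914672375 0.04673516626309975
scene [167, 184, 30, 37, 393] [181.5 203.8] [[167, 186], [185, 220], [195, 217], [196, 211], [184, 203], [188, 198], [180, 199], [174, 184]]
scene [194, 174, 20, 39, 343] [203.6 195. ] [[198, 174], [200, 189], [194, 195], [203, 200], [201, 209], [206, 212], [213, 205]]
  marks [([185.0, 185.3], 0.86)]
  marks [([179.6, 137.5], 0.35)]
```

```bash
cat > lean.py <<'E'
from h import *
import sys
u0,v0,u1,v1=map(float,sys.argv[1:5])
c=cam('scene');s=bot.get_obs();a=np.radians(s['tcp_rot'][2]);X=np.array([np.cos(a),np.sin(a),0]);Y=np.array([-X[1],X[0],0]);Z=np.array([0,0,1.])
d=ray((u0,v0),c[1],c[3]);P=c[2]+d*(.01-c[2][2])/d[2]
w=np.arctan2(v1-v0,u1-u0)
best=[]
for th in np.arange(-.3,.8,.02):
    q=np.array(proj(P+.15*(-np.sin(th)*X+np.cos(th)*Z),*c[1:]));best.append((abs(np.angle(np.exp(1j*(np.arctan2(q[1]-v0,q[0]-u0)-w)))),th))
print('corner',P.round(4),'lean',min(best)); E=P+.024*Y+.04*X-np.array([.367,.248,0]);print('upright ctr - trivet X,Y',(E@X).round(4),(E@Y).round(4))
E
python3 lean.py 185 220 167 186;python3 lean.py 184 220 155 192;python3 lean.py 181 220 144 199
```

```text
corner [0.3441 0.2241 0.01  ] lean (np.float64(0.004156617766238213), np.float64(0.10000000000000037))
upright ctr - trivet X,Y 0.0073 0.019
corner [0.342  0.2237 0.01  ] lean (np.float64(0.012341642040134992), np.float64(0.2600000000000005))
upright ctr - trivet X,Y 0.0054 0.02
corner [0.3356 0.2226 0.01  ] lean (np.float64(0.003980984056889626), np.float64(0.42000000000000065))
upright ctr - trivet X,Y -0.0004 0.0229
```

The lean is going 0.42 → 0.26 → 0.10, so the tin is pivoting as planned. I finish the arc.

>>> arm_command(
  series=[
    [0.005, 0, 0.001, 0],
    [0.01, 0, 0.002, 0],
    [0.015, 0, 0.003, 0],
    [0.018, 0, 0.0035, 0],
    [0.018, 0, 0.0035, 0],
  ],
)

```text
time: 18.6
ee_pos: [0.3738, 0.2576, 0.1579]
tcp_rot: [-178.6, -0.3, 37.5]
wrist_force: [-2.6, 1.6, 5.9]
opening: 0.0466
grasp_force: 33.3
```

```bash
python3 tilt.py
```

```text
ee [0.3737 0.2575 0.158 ] F [-1.7  2.3  4.9] T [ 0.41  0.55 -0.09] 33.269784450531006 0.04663157812933433
scene [174, 180, 25, 41, 442] [185.  201.9] [[181, 180], [174, 187], [182, 213], [189, 220], [198, 211], [190, 207], [192, 196], [184, 195]]
scene [199, 174, 16, 39, 312] [207.5 195.9] [[206, 174], [205, 189], [199, 194], [206, 198], [202, 211], [208, 212], [214, 206]]
  marks [([190.0, 184.8], 0.67)]
  marks []
```

```bash
python3 lean.py 186 220 174 187;python3 lean.py 187 220 174 187
python3 - <<'E'
from h import *
c=cam('scene')
for P in([.3737,.2575,.1045],[.37,.255,.1045],[.367,.248,.1045]):print(P,np.round(proj(P,*c[1:]),1))
E
```

```text
corner [0.3462 0.2245 0.01  ] lean (np.float64(0.012107965619210683), np.float64(0.04000000000000031))
upright ctr - trivet X,Y 0.0092 0.018
corner [0.3483 0.2249 0.01  ] lean (np.float64(0.017799866554228494), np.float64(0.04000000000000031))
upright ctr - trivet X,Y 0.0112 0.017
[0.3737, 0.2575, 0.1045] [196.9 184.9]
[0.37, 0.255, 0.1045] [194.8 185.7]
[0.367, 0.248, 0.1045] [192.4 188.3]
```

>>> arm_command(
  series=[
    [0.003, 0, 0.001, 0],
    [0.005, 0, 0.001, 0],
    [0.005, 0, 0.001, 0],
    [0.005, 0, 0.001, 0],
    [0.005, 0, 0.001, 0],
  ],
)

```text
time: 19.45
ee_pos: [0.3774, 0.2604, 0.1575]
tcp_rot: [-178.6, -0.3, 37.5]
wrist_force: [-4.1, -0.1, 10.3]
opening: 0.0466
grasp_force: 33.8
```

>>> arm_command(
  series=[
    [0, 0, 0, 0],
    [0, 0, 0, 0],
    [0, 0, 0, 0],
    [0, 0, 0, 0],
    [0, 0, 0, 0],
  ],
  hand=0.06,
)

```text
time: 19.95
ee_pos: [0.3773, 0.2599, 0.1561]
tcp_rot: [-178.7, -0.2, 37.5]
wrist_force: [0.1, 0.5, 1.4]
opening: 0.06
grasp_force: 0.0
```

>>> arm_command(
  series=[
    [0, 0, 0, 0],
    [0, 0, 0, 0],
    [0, 0, 0, 0],
    [0, 0, 0, 0],
    [0, 0, 0, 0],
  ],
  hand=0.085,
)

```text
time: 20.45
ee_pos: [0.3773, 0.26, 0.1563]
tcp_rot: [-178.7, -0.2, 37.5]
wrist_force: [0.0, -0.4, -0.6]
opening: 0.0849
grasp_force: 0.0
```

```bash
python3 tilt.py
```

```text
ee [0.3774 0.26   0.1563] F [ 0.4 -0.5  0.4] T [-0.03 -0.02 -0.02] 0.0 0.08506172544754935
scene [174, 179, 25, 42, 464] [185.1 201.4] [[174, 183], [185, 219], [197, 216], [198, 210], [189, 205], [192, 195], [184, 193], [182, 179]]
scene [200, 184, 15, 29, 260] [207.9 198.5] [[210, 184], [200, 191], [206, 198], [205, 212], [214, 209]]
  marks [([291.8, 251.6], 0.7), ([189.4, 181.8], 0.69)]
  marks []
```

Released. I retreat straight up, then inward, and measure.

>>> arm_command(
  series=[
    [0, 0, -0.015, 0],
    [0, 0, -0.035, 0],
    [0, 0, -0.06, 0],
    [0, 0, -0.09, 0],
    [0, 0, -0.12, 0],
  ],
)

```text
time: 21.15
ee_pos: [0.3786, 0.2573, 0.2785]
tcp_rot: [-178.7, -0.2, 37.5]
wrist_force: [1.3, 1.0, -0.3]
opening: 0.085
grasp_force: 0.0
```

>>> arm_command(
  series=[
    [-0.02, 0, -0.03, 0],
    [-0.05, 0.02, -0.05, 0],
    [-0.07, 0.05, -0.05, 0],
    [-0.07, 0.09, -0.05, 0],
    [-0.07, 0.12, -0.05, 0],
  ],
)

```text
time: 21.65
ee_pos: [0.3971, 0.1171, 0.325]
tcp_rot: [-178.7, -0.3, 37.5]
wrist_force: [-0.5, 1.5, -0.3]
opening: 0.085
grasp_force: 0.0
```

Run:
```python
from lid import *
C={n:cam(n) for n in('scene','top','wrist')}
print(bot.get_obs()['ee_pos'])
for t in('tin_mid','trivet','spice_mid'):
    o=[]
    for n in C:
        m=bot.mark_of(n,t)
        if m and m[0]['confidence']>.5:o.append((np.array(m[0]['location']),)+C[n][1:]);print(t,n,np.round(m[0]['location'],1),round(m[0]['confidence'],2))
    if len(o)>1:x,e=tri(o);print('  ',x.round(4),np.round(e,1))
for n in C:
    b=lidpoly(C[n]);print(n,b.tolist())
    for q in b:
        d=ray(q,C[n][1],C[n][3]);print((C[n][2]+d*(.199-C[n][2][2])/d[2])[:2].round(3),end=' ')
    print()
```

```text
[0.39722124 0.11756967 0.32396704]
tin_mid scene [187.  183.3] 0.87
tin_mid top [263.9 251.5] 0.91
tin_mid wrist [132.7 105.1] 0.84
   [0.361  0.2571 0.1093] [3.4 1.6 3.5]
trivet scene [198.6 213.2] 0.86
trivet top [268.4 248.3] 0.83
trivet wrist [169.  105.8] 0.65
   [0.37   0.2437 0.0173] [0.7 1.3 2.5]
spice_mid scene [292.5 254.6] 0.51
spice_mid top [306.7 156.9] 0.77
   [0.5835 0.1624 0.0571] [1.  0.8]
scene [[198, 142], [176, 151], [184, 174], [209, 163]]
[0.379 0.293] [0.344 0.264] [0.373 0.216] [0.411 0.248] 
top [[263, 230], [247, 244], [270, 273], [287, 260]]
[0.404 0.263] [0.377 0.294] [0.323 0.249] [0.348 0.216] 
wrist [[121, 64], [57, 66], [74, 161], [136, 157]]
[0.41  0.258] [0.379 0.297] [0.32  0.252] [0.355 0.212]
```

The tin stands about 10 mm from the trivet's centre. The lid centre sits over the tin's middle, so it is upright, and the spice jar has not moved. I hand in.

```bash
python3 -c "
from workcell import bot
print(bot.job_done())"
```

```text
the job is handed in; nothing more can be done
None
```

I handed the job in: the tin leaned on the rest rail and was let go, and it now stands upright on the trivet, about 10 mm off centre by the cameras. The spice jar is still in its bay; the hand-in returned no verdict.

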